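Nest the drained steel cups in the parts dish

TASK

The plain steel cups are one set of four; the smallest already stands mouth down in the round steel dish and the other three are draining on the sloping rack. Finish the nest over it, all still mouth down so that no dust gets in: each next larger cup goes over the ones before, until the largest covers them all and every rim stands flat on the dish's floor. Set each cup down, do not drop it; leave the two squeeze bottles beside the dish, the grey probe housing and the white plastic cup standing where they are.

Things in the scene. Friction and masses are not known exactly. Their poses are not given: they have to be found in the camera images.
- drain_rack: Fixed drain rack: black ribbed rubber mat, 170 x 340 mm, in a steel sheet on bent-bar legs, sloping 25 deg, its low edge to the robot's right. Origin on the bench under the mat's middle; x level, towards the high edge, y along the rack. The mat is 60 mm up over the origin, 24 mm at the low edge, 96 mm at the high one; at the low edge a lip stands 14 mm proud of it.
- dish: Fixed shallow round stainless dish, 124 mm across its rim, rim 13 mm above the bench; its floor is flat over 106 mm diameter and 3 mm above the origin, which is the centre of its underside on the bench; z up; its yaw means nothing (round).
- cup_A: The smallest of four straight plain steel cups: 32 mm outside diameter (rim bead 2 mm more), 42 mm tall, wall 2, closed end 2.5 mm thick, about 70 g. Origin: centre of its mouth; z along its axis to the closed end. Starts mouth down in the dish, within 15 mm of its centre.
- cup_B: The second smallest of four straight plain steel cups: 44 mm outside diameter (rim bead 2 mm more), 52 mm tall, wall 2, closed end 2.5 mm thick, about 100 g. Origin: centre of its mouth; z along its axis to the closed end. Starts mouth down on the rack at half slope, z square to the face (25 deg from vertical, to the low edge), in any of three places about 92 mm apart.
- cup_C: The second largest of four straight plain steel cups: 56 mm outside diameter (rim bead 2 mm more), 62 mm tall, wall 2, closed end 2.5 mm thick, about 130 g. Origin: centre of its mouth; z along its axis to the closed end. Starts mouth down on the rack at half slope, z square to the face (25 deg from vertical, to the low edge), in any of three places about 92 mm apart.
- cup_D: The largest of four straight plain steel cups: 68 mm outside diameter (rim bead 2 mm more), 72 mm tall, wall 2, closed end 2.5 mm thick, about 160 g. Origin: centre of its mouth; z along its axis to the closed end. Starts mouth down on the rack at half slope, z square to the face (25 deg from vertical, to the low edge), in any of three places about 92 mm apart.
- bottle_1: Bystander: white squeeze bottle, one of two that stand across the dish from each other, 90 to 105 mm from its centre; body 50 mm diameter and 100 mm tall, red nozzle up to 24 mm wide to 150 mm. Loose; origin at the centre of its underside, z up. Not to be shoved or knocked over.
- bottle_2: Bystander: white squeeze bottle, one of two that stand across the dish from each other, 90 to 105 mm from its centre; body 50 mm diameter and 100 mm tall, red nozzle up to 24 mm wide to 150 mm. Loose; origin at the centre of its underside, z up. Not to be shoved or knocked over.
- housing: Bystander: grey moulded probe housing standing on its 74 mm flange, thin stem on top, 130 mm tall, left of the rack. Loose; origin at the centre of its underside, z up. Not to be shoved or knocked over.
- plastic_cup: Bystander: white plastic parts cup standing mouth up, 61 mm wide, 67 mm tall, at the front left. Not of the set. Loose; origin at the centre of its underside, z up. Not to be shoved or knocked over.
There are look-alikes about, which are no part of the job. Leave any brown or orange look-alike of the cup_B alone.

How it is judged:
By the outcome, as a careful person would: the job done as asked, in the order asked, and still so for the second after the job is handed in, with the robot touching nothing.
It also fails if it takes over 72 s, if anything falls off the work surface, if the arm or the gripper's body presses on something with over 40 N, if the wrist force passes 120 N, or if a joint passes its speed limit or range.

ROBOT

A 6-joint arm with a two-finger parallel gripper is mounted at the origin on a cart in front of the work surface, level with it; the furniture and walls round the work are solid. World frame = base frame: x ahead of the robot, y to its left, z up, the work surface at z = 0. Lengths are in mm, angles in rad, forces in N, time in s.
With the tool pointing down it reaches from about 350 to 875 mm from the base axis. Payload 4.2 kg.
Tool frame: the origin (TCP) lies midway between the tips of the shut fingers; the grasp point (between the pads) lies 19 mm behind it (arm.hold_point_z is the distance from the TCP to the grasp point, in mm); z points along the fingers, y is the line along which they close (so a half turn about z gives the same grasp; the last joint's range is limited). The gripper opens to 85 mm and grips with 20 to 120 N. Pads are 22 mm wide; open, the fingers measure 114 mm over their backs; the gripper's body (76 mm by 85 mm) begins 54 mm behind the grasp point. The pads swing forward as they close: fully open they stand 13 mm farther back than shut.
Start: joints at [-1.002, 0.385, 0.008, 0, -1.194, -0.259], TCP at [190.558, -595.22, 208.412] pointing down, gripper open.
Joint ranges: [-3.14, 3.14], [-1.21, 2.06], [-1.07, 1.41], [-3.16, 2.05], [-2.99, -0.16], [-3.1, 3.1]. Speed limits (rad/s): [2.79, 2.79, 3.14, 3.14, 3.14, 3.14].

INTERFACE

Orientations are given as a unit quaternion [x, y, z, w].
In Python, from bench import arm, vision gives the robot as it stands. The module is installed in compiled form; this text tells all that it offers.
- The arm moves only by the tool servo_tool, never from a script. Its argument "plan" is a list of rows, each a list of 7 numbers: the shift along the world's x, y, z each as a share of 300 mm, from -1 to 1, then the turn, a rotation vector about the world's x, y, z each as a share of 2 rad, from -1 to 1, then the opening, from 0 (shut) to 1 (fully open). A call has 1 to 20 rows; each row shifts and turns the commanded pose from where the row before left it; what a row does not reach is not made up. A row lasts 1/8 s, in which the tool goes at most 62.5 mm and 10.7 degrees, less where a joint would pass 70% of its speed; a pose out of reach is approached as far as the arm can. A call with a number of a shift or a turn outside -1 to 1 is refused whole. A call with a gripper value outside its range is refused whole. The fingers move at their own pace and stop on an object; the grip force is fixed at half the most. Time passes only in rows, so rows that do not move let the fingers close. It gives the time, the measured TCP pose, the force, the opening and the grip force at its end, in the units of the state.
- arm.read_state(): the state, without advancing time (a new reading comes with each control period).
- vision.get_image(name): name is "side" or "top"; returns a dict with "image" (400x640x3 uint8, red, green, blue), "z_map" (400x640 float32, mm along the optical axis (not along the pixel's ray), 0 where there is no reading), "K" (3x3 intrinsics, pixels), "D" ([k1, k2, p1, p2, k3] as OpenCV has them; the pictures are not rectified), "world_to_cam" (4x4, takes a point from world to camera coordinates). Camera axes: x right, y down, z forward; pixel columns grow to the right and rows downward; lengths in mm; the calibration is good to about 2 mm. A picture is of the moment at which its call begins.
- arm.job_done(): hands the job in; it is judged then, once.
The state is a dict: "clock": time; "joints": joint angles; "joint_vel": joint speeds; "joint_efforts": joint torques, N m; "position": TCP position; "ee_rot": TCP orientation; "contact_force": force on the tool from outside, world axes, zero at the start; "wrist_torque": the same for the moment, N m; "gripper_width": finger opening in mm; "grasp_force": force on a finger pad.
Only numpy, scipy, OpenCV 4.12 (cv2) and the standard library are available. Lean on these libraries where they do the work, as an engineer would, in place of code of your own. Each camera call takes 0.05 s, during which the arm holds its last target. There are 200 camera calls.

## Working session

There is one attempt and no reset: what is moved stays moved. The work goes in short steps, Python scripts to look and compute and a tool call to move; the robot and the scene stay as the last step left them, time stands still between calls to the robot, and variables do not carry over. Pictures are saved under pics/ and viewed, at most 10 in all, crops included, and the job is handed in when it is done.

Besides the shell and the picture viewer there is one more tool, called after ">>>" as name([rows], argument=value, ...), one row to a line, values as JSON. servo_tool: Moves the arm, as the interface text tells. Its arguments: {"type":"object","properties":{"plan":{"type":"array"}},"required":["plan"]}

```bash
mkdir -p pics; python3 - <<'E'
from bench import arm, vision
import cv2,numpy as np
for n in ("side","top"):
    d=vision.get_image(n); np.savez(f"{n}0.npz",**d)
    cv2.imwrite(f"pics/{n}0.png",d["image"][:,:,::-1]); print(n,d["K"],d["D"],d["world_to_cam"])
s=arm.read_state(); print(s, arm.hold_point_z)
E
```

```text
side [[395.77993583   0.         321.09112559]
 [  0.         395.77993583 203.14589969]
 [  0.           0.           1.        ]] [-0.0413981  0.         0.         0.         0.       ] [[-9.98713479e-01  4.87248989e-02 -1.40453064e-02  6.07437661e+02]
 [ 4.08629850e-02  6.09301293e-01 -7.91885188e-01  1.56246126e+01]
 [-3.00267024e-02 -7.91440344e-01 -6.10508459e-01  1.34949208e+03]
 [ 0.00000000e+00  0.00000000e+00  0.00000000e+00  1.00000000e+00]]
top [[427.93939705   0.         312.72589441]
 [  0.         427.93939705 197.04111099]
 [  0.           0.           1.        ]] [-0.02601795  0.          0.          0.          0.        ] [[-1.73461769e-02 -9.99849365e-01  5.97766185e-04 -4.61865628e+00]
 [-9.92666926e-01  1.71500315e-02 -1.19658893e-01  5.94403866e+02]
 [ 1.19630617e-01 -2.66900705e-03 -9.92814883e-01  1.72664323e+03]
 [ 0.00000000e+00  0.00000000e+00  0.00000000e+00  1.00000000e+00]]
{'clock': 0.1, 'joints': array([-1.00239889e+00,  3.85495804e-01,  6.76107123e-03, -4.53189808e-04,
       -1.19398781e+00, -2.58578483e-01]), 'joint_vel': array([ 0.00024643, -0.00012646,  0.00262758,  0.0036842 ,  0.00110486,
        0.00090168]), 'joint_efforts': array([-1.29450964e-03, -3.93318093e+01,  1.88928777e+01,  4.19799507e+00,
       -2.61305177e-03,  3.13653636e-06]), 'position': array([ 190.38862387, -594.70240409,  207.41800937]), 'ee_rot': array([-1.54208007e-01,  9.88037914e-01,  9.66567256e-04, -1.94113827e-04]), 'contact_force': array([-0.34790909, -0.32894785,  0.59319243]), 'wrist_torque': array([-0.0137931 ,  0.02544395,  0.01729813]), 'grasp_force': 0.0, 'gripper_width': 85.35609659738095} 18.700000000000003
```

View pics/top0.png

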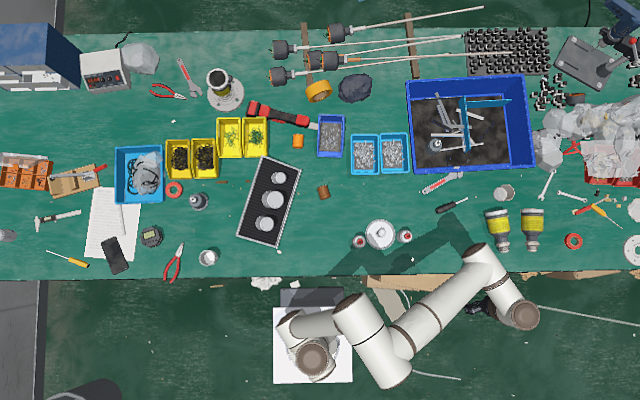

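View pics/side0.png

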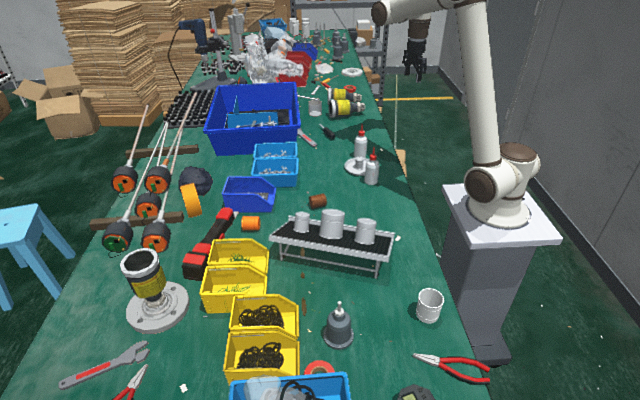

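The top view shows the rack at about (268,202). Its cups are at (278,178), (271,200) and (265,223), and they look like small, large and medium. The dish with cup A is at (380,235), with bottles at (359,241) and (405,236). In the side view the cups are at (302,222), (332,224) and (366,231), the housing is at (340,325) and the dish is at (358,165).

```bash
cat > h.py <<'E'
import numpy as np, cv2
from bench import arm, vision
def get(n, f=None):
    if f: return dict(np.load(f))
    return vision.get_image(n)
def rays(d,uv):
    uv=np.asarray(uv,float).reshape(-1,1,2)
    p=cv2.undistortPoints(uv,d["K"],d["D"]).reshape(-1,2)
    return np.c_[p,np.ones(len(p))]
def cast(d,uv,z):
    T=d["world_to_cam"];R=T[:3,:3];c=-R.T@T[:3,3]
    r=rays(d,uv)@R
    return c+r*((z-c[2])/r[:,2])[:,None]
def cloud(d):
    T=d["world_to_cam"];R=T[:3,:3];h,w=d["z_map"].shape
    uv=np.stack(np.meshgrid(np.arange(w),np.arange(h)),-1).reshape(-1,2)
    P=(rays(d,uv)*d["z_map"].reshape(-1,1)-T[:3,3])@R
    P[d["z_map"].ravel()==0]=np.nan
    return P.reshape(h,w,3)
def proj(d,P):
    T=d["world_to_cam"]
    return cv2.projectPoints(np.asarray(P,float).reshape(-1,1,3),cv2.Rodrigues(T[:3,:3])[0],T[:3,3],d["K"],d["D"])[0].reshape(-1,2)
E
python3 - <<'E'
from h import *
t=get("top","top0.npz");s=get("side","side0.npz")
a=cv2.resize(t["image"][150:260,230:420],None,fx=4,fy=4,interpolation=cv2.INTER_CUBIC)
cv2.imwrite("pics/top_c.png",a[:,:,::-1])
a=cv2.resize(s["image"][125:285,260:410],None,fx=3.7,fy=3.7,interpolation=cv2.INTER_CUBIC)
cv2.imwrite("pics/side_c.png",a[:,:,::-1])
for n,d,pts in(("top",t,[(278,178),(271,200),(265,223),(380,234),(359,241),(405,236),(198,202),(208,258),(390,245),(300,230)]),("side",s,[(302,214),(332,212),(366,222),(360,156),(347,240)])):
    C=cloud(d)
    for u,v in pts: print(n,u,v,C[v,u].round(1))
    print(np.nanstd(np.diff(C[205:215,320:340,2],axis=1)))
E
```

```text
top 278 178 [663.8 121.7 109.2]
top 271 200 [573.6 147.6 133.9]
top 265 223 [485.6 172.9 119.5]
top 380 234 [ 437.4 -285.3   44.5]
top 359 241 [ 409.5 -191.2  118. ]
top 405 236 [ 425.7 -371.9  112.8]
top 198 202 [577.6 448.   73.2]
top 208 258 [352.1 420.9   8. ]
top 390 245 [ 392.5 -331.3    5.4]
top 300 230 [nan nan nan]
7.293973810372081
side 302 214 [669.1 118.2 104.6]
side 332 212 [581.3 134.6 120.7]
side 366 222 [488.4 182.8 118.3]
side 360 156 [ 432.4 -352.5   12.9]
side 347 240 [542.2 196.4  64.9]
25.75453133215099
```

View pics/top_c.png

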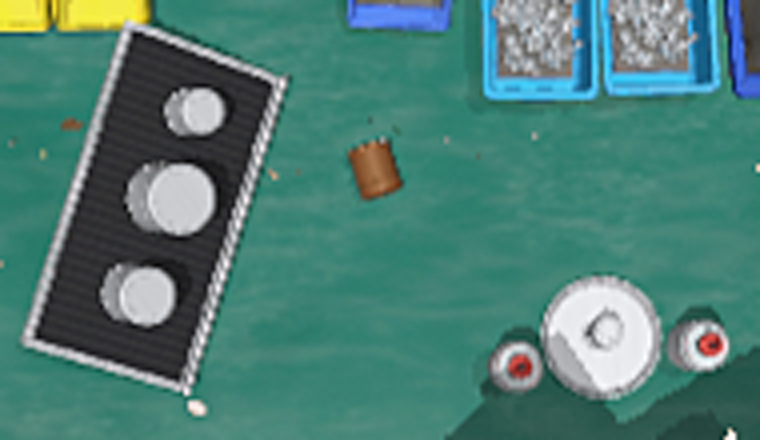

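View pics/side_c.png

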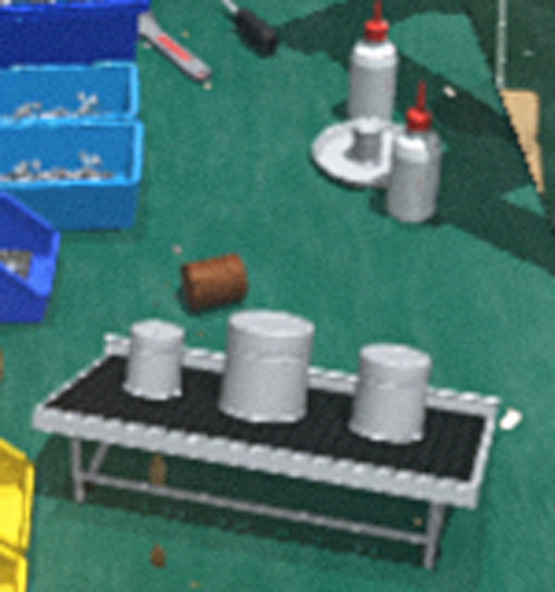

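Both crops match. In the top crop B's disc is at (204,111), D at (180,200), C at (148,296), A at (605,330) and the dish at (602,338), with bottles at (517,366) and (700,345). In the side crop B is on the left, D in the middle and C on the right.

```bash
python3 - <<'E'
from h import *
t=get("top","top0.npz");s=get("side","side0.npz")
F=8
def up(d,x0,y0,w,h):
    a=cv2.resize(d["image"][y0:y0+h,x0:x0+w],None,fx=F,fy=F,interpolation=cv2.INTER_CUBIC)
    return a
def back(p,x0,y0): return (np.asarray(p,float)+.5)/F-.5+[x0,y0]
# mat
a=up(t,230,150,80,110); m=((a.max(2)<75)).astype(np.uint8)
m=cv2.morphologyEx(m,cv2.MORPH_CLOSE,np.ones((25,25)))
c=max(cv2.findContours(m,0,2)[0],key=cv2.contourArea)
r=cv2.minAreaRect(c); box=back(cv2.boxPoints(r),230,150); print("mat",r,box.round(1).tolist())
print(cast(t,box,60).round(1).tolist(), "ctr",cast(t,box.mean(0),60).round(1))
for n,cu,cv_,z in(("B",278.5,177.4,107.1),("D",274.6,199.6,125.3),("C",266.6,223.6,116.2),("A",381,232.1,45),("dish",380,234,13)):
    x0,y0=int(cu)-18,int(cv_)-18;a=up(t,x0,y0,36,36);g=cv2.GaussianBlur(a.min(2),(0,0),3)
    for th in (165,175,185,195,205):
        m=(g>th).astype(np.uint8);nn,l,st,ce=cv2.connectedComponentsWithStats(m)
        k=l[144+4,144+4]
        if k==0: print(n,th,"none");continue
        cc=max(cv2.findContours((l==k).astype(np.uint8),0,2)[0],key=cv2.contourArea)
        e=cv2.fitEllipse(cv2.convexHull(cc)); M=cv2.moments(cc); 
        print(n,th,cast(t,back(e[0],x0,y0),z).round(1)[0],"d",np.round(np.array(e[1])/F*1730/428*(1-z/1730),1),"cent",cast(t,back([M["m10"]/M["m00"],M["m01"]/M["m00"]],x0,y0),z).round(1)[0])
E
```

```text
mat ((316.59503173828125, 399.4449157714844), (308.36566162109375, 677.2223510742188), 17.631790161132812) [[237.9, 234.0], [263.6, 153.3], [300.3, 165.0], [274.7, 245.7]]
[[446.8, 288.5, 60.0], [775.9, 184.1, 60.0], [724.5, 33.7, 60.0], [397.7, 141.0, 60.0]] ctr [[584.3 162.2  60. ]]
B 165 [667.  114.7 107.1] d [39.3 40.5] cent [666.9 114.4 107.1]
B 175 [666.8 114.3 107.1] d [38.1 39. ] cent [666.9 114.2 107.1]
B 185 [666.8 114.1 107.1] d [36.6 37.7] cent [666.9 114.1 107.1]
B 195 [666.9 114.  107.1] d [35.4 36.2] cent [666.9 114.  107.1]
B 205 none
D 165 [577.  134.7 125.3] d [62.1 63.3] cent [577.1 134.6 125.3]
D 175 [577.  134.5 125.3] d [60.9 62.5] cent [577.1 134.5 125.3]
D 185 [577.  134.3 125.3] d [59.8 61.2] cent [577.2 134.4 125.3]
D 195 [577.1 134.3 125.3] d [58.6 59.8] cent [577.3 134.3 125.3]
D 205 none
C 165 [483.2 169.2 116.2] d [51.2 52.4] cent [483.2 169.1 116.2]
C 175 [483.2 169.1 116.2] d [50.1 51.5] cent [483.2 169.1 116.2]
C 185 [483.1 169.  116.2] d [48.9 50.4] cent [483.2 169.  116.2]
C 195 [483.  168.9 116.2] d [47.7 49.4] cent [483.1 169.  116.2]
C 205 none
A 165 [ 441.1 -286.3   45. ] d [108.5 114.9] cent [ 441.  -285.8   45. ]
A 175 [ 442.  -285.9   45. ] d [106.  111.6] cent [ 442.1 -287.2   45. ]
A 185 [ 440.8 -284.4   45. ] d [102.8 109.9] cent [ 442.8 -288.7   45. ]
A 195 [ 439.4 -284.3   45. ] d [100.2 106.6] cent [ 442.2 -288.8   45. ]
A 205 [ 438.5 -284.1   45. ] d [ 99.4 104.3] cent [ 441.9 -288.9   45. ]
dish 165 [ 442.  -291.5   13. ] d [110.6 117.5] cent [ 442.1 -290.8   13. ]
dish 175 [ 443.1 -291.    13. ] d [108.  113.8] cent [ 443.2 -292.3   13. ]
dish 185 [ 441.8 -289.4   13. ] d [104.7 112. ] cent [ 443.9 -293.8   13. ]
dish 195 [ 440.4 -289.3   13. ] d [102.1 108.6] cent [ 443.3 -293.9   13. ]
dish 205 [ 439.6 -289.2   13. ] d [101.3 106.3] cent [ 443.  -294.1   13. ]
```

```bash
python3 - <<'E'
from h import *
t=get("top","top0.npz");s=get("side","side0.npz");F=8
x0,y0=355,212
a=cv2.resize(t["image"][y0:y0+46,x0:x0+56],None,fx=F,fy=F,interpolation=cv2.INTER_CUBIC)
g=cv2.GaussianBlur(cv2.cvtColor(a,cv2.COLOR_RGB2GRAY),(0,0),3)
for lo,hi,z in((28,38,45),(112,134,13)):
    c=cv2.HoughCircles(g,cv2.HOUGH_GRADIENT_ALT,1,10,param1=60,param2=.3,minRadius=lo,maxRadius=hi)
    if c is None: print("none");continue
    for q in c[0][:4]:
        p=(q[:2]+.5)/F-.5+[x0,y0]; print(q,p,cast(t,p,z)[0].round(1),"r",q[2]/F*(1726-z-40)/428)
b=cv2.resize(s["image"][130:185,335:390],None,fx=10,fy=10,interpolation=cv2.INTER_CUBIC)
a2=cv2.resize(a,None,fx=.5,fy=.5) if 0 else a
out=np.zeros((550,550+a.shape[1]//2*1,3),np.uint8); out[:,:550]=b; h=cv2.resize(a,(224,184)); out[:184,550:]=h
cv2.imwrite("pics/A.png",out[:,:,::-1])
# side silhouettes of rack cups: light pixels over rows
g=s["image"].min(2).astype(int)
for n,u in(("B",302),("D",332),("C",366)):
    for v in (222,228,234):
        row=cv2.resize(g[v:v+1,u-25:u+25].astype(np.float32),None,fx=8,fy=1,interpolation=cv2.INTER_LINEAR)[0]
        k=np.where(row>100)[0]; print(n,v,(k.min()+.5)/8-.5+u-25,(k.max()+.5)/8-.5+u-25)
E
```

```text
[219.       168.        30.186493] [381.9375 232.5625] [ 443.  -293.3   45. ] r 14.4673
none
B 222 284.6875 326.4375
B 228 276.5625 326.4375
B 234 319.3125 326.4375
D 222 306.5625 343.0625
D 228 306.5625 356.4375
D 234 319.3125 356.4375
C 222 340.5625 376.1875
C 228 340.5625 375.0625
C 234 340.5625 390.4375
```

View pics/A.png

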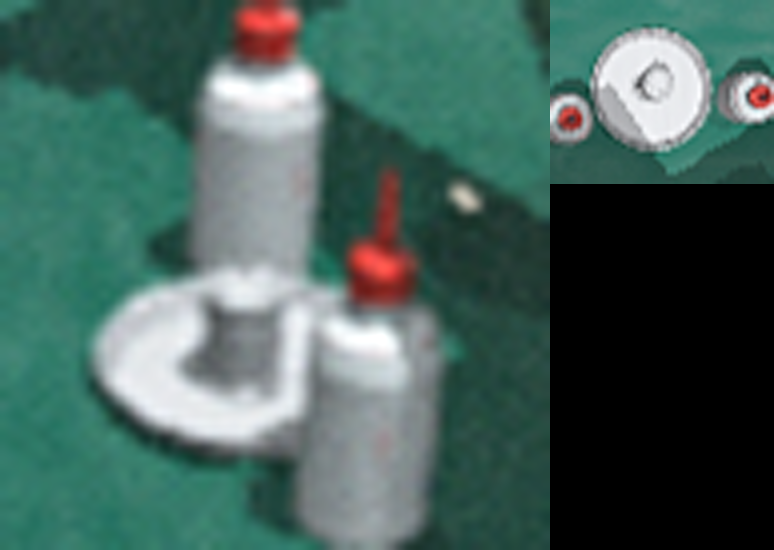

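The A crop shows cup A's disc at about full-image (381.3,232.4) in the top view, left of the dish centre, with both bottles clear of it. I'll centre A by gripping it along two axes, starting by moving above it.

>>> servo_tool([
  [0.105,0.1275,0,0,0,0.0597,0.55],
  [0.105,0.1275,0,0,0,0.0597,0.55],
  [0.105,0.1275,0,0,0,0.0597,0.55],
  [0.105,0.1275,0,0,0,0.0597,0.55],
  [0.105,0.1275,0,0,0,0.0597,0.55],
  [0.105,0.1275,0,0,0,0.0597,0.55],
  [0.105,0.1275,0,0,0,0.0597,0.55],
  [0.105,0.1275,0,0,0,0.0597,0.55],
  [0,0,0,0,0,0,0.55],
  [0,0,0,0,0,0,0.55],
])

```text
clock: 1.35
position: [442.3, -289.0, 208.0]
ee_rot: [-0.591, 0.807, 0.0, -0.0]
contact_force: [-0.2, 0.3, -0.1]
gripper_width: 46.7
grasp_force: 0.0
```

>>> servo_tool([
  [0,0,-0.15,0,0,0,0.55],
  [0,0,-0.15,0,0,0,0.55],
  [0,0,-0.15,0,0,0,0.55],
  [0,0,-0.12,0,0,0,0.55],
  [0,0,-0.07,0,0,0,0.55],
  [0,0,0,0,0,0,0.55],
  [0,0,0,0,0,0,0.3],
  [0,0,0,0,0,0,0.3],
  [0,0,0,0,0,0,0.3],
  [0,0,0,0,0,0,0.3],
])

```text
clock: 2.6
position: [443.4, -289.7, 17.6]
ee_rot: [-0.591, 0.806, -0.001, 0.001]
contact_force: [-0.9, -1.5, 6.1]
gripper_width: 27.5
grasp_force: 59.6
```

```bash
python3 - <<'E'
from h import *
s=get("side");t=get("top")
np.savez("side1.npz",**s);np.savez("top1.npz",**t)
b=cv2.resize(s["image"][110:185,325:400],None,fx=7,fy=7,interpolation=cv2.INTER_CUBIC)
a=cv2.resize(t["image"][190:260,345:415],None,fx=3.8,fy=7.5,interpolation=cv2.INTER_CUBIC)
cv2.imwrite("pics/g1.png",np.hstack([b,a])[:,:,::-1])
E
```

```text
(no output)
```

View pics/g1.png

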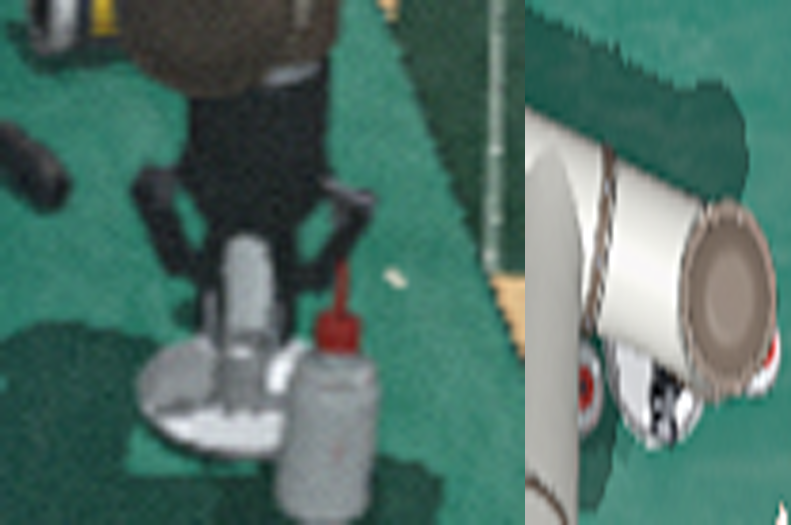

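The side view shows the fingers closed on A, which stands upright in the dish at about crop (240,370), and bottle 2 is untouched. Next I open, rise, turn 90°, descend and grip on the other axis.

>>> servo_tool([
  [0,0,0,0,0,0,0.55],
  [0,0,0,0,0,0,0.55],
  [0,0,0.1,0,0,0,0.55],
  [0,0,0.1,0,0,0.0873,0.55],
  [0,0,0,0,0,0.0873,0.55],
  [0,0,0,0,0,0.0873,0.55],
  [0,0,0,0,0,0.0873,0.55],
  [0,0,0,0,0,0.0873,0.55],
  [0,0,0,0,0,0.0873,0.55],
  [0,0,0,0,0,0.0873,0.55],
  [0,0,0,0,0,0.0873,0.55],
  [0,0,0,0,0,0.0873,0.55],
  [0,0,-0.1,0,0,0,0.55],
  [0,0,-0.1,0,0,0,0.55],
  [0,0,0,0,0,0,0.55],
  [0,0,0,0,0,0,0.3],
  [0,0,0,0,0,0,0.3],
  [0,0,0,0,0,0,0.3],
  [0,0,0,0,0,0,0.3],
])

```text
clock: 5.08
position: [443.3, -289.5, 17.4]
ee_rot: [0.988, -0.152, 0.001, 0.0]
contact_force: [0.1, -0.0, 4.3]
gripper_width: 27.2
grasp_force: 59.7
```

>>> servo_tool([
  [0,0,0,0,0,0,0.6],
  [0,0,0,0,0,0,0.6],
  [0,0,0.1583,0,0,0,0.6],
  [0,0,0.1583,0,0,0,0.6],
  [0,0,0.1583,0,0,0,0.6],
  [0,0,0.1583,0,0,0,0.6],
  [0.0798,0.14,0,0,0,0,0.75],
  [0.0798,0.14,0,0,0,0,0.75],
  [0.0798,0.14,0,0,0,0,0.75],
  [0.0798,0.14,0,0,0,0,0.75],
  [0.0798,0.14,0,0,0,0,0.75],
  [0.0798,0.14,-0.035,0.052,-0.0165,0,0.75],
  [0.0798,0.14,-0.035,0.052,-0.0165,0,0.75],
  [0.0798,0.14,-0.035,0.052,-0.0165,0,0.75],
  [0.0798,0.14,-0.035,0.052,-0.0165,0,0.75],
  [0,0,0,0,0,0,0.75],
  [0,0,0,0,0,0,0.75],
])

```text
clock: 7.2
position: [657.7, 88.1, 164.2]
ee_rot: [0.965, -0.148, 0.033, -0.213]
contact_force: [0.2, 0.0, 0.3]
gripper_width: 63.8
grasp_force: 0.0
```

```bash
cat >> h.py <<'E'
from scipy.spatial.transform import Rotation as Ro
ex=np.array([.302,.953,0]);ey=np.array([-.953,.302,0]);ez=np.array([0,0,1.])
c,s_=np.cos(np.radians(25)),np.sin(np.radians(25)); ax=c*ez-s_*ex
def delta(p,q=None):
    s=arm.read_state(); d=np.array(p)-s["position"]
    print("d share",(d/300).round(4),"w",s["gripper_width"]);R=Ro.from_quat(s["ee_rot"]);M=R.as_matrix()
    print("tool y",M[:,1].round(3),"z",M[:,2].round(3),"want z",(-ax).round(3))
E
python3 - <<'E'
from h import *
delta([658.7,88.3,165.1]); print((np.array([658.7,88.3,165.1])-100*ax).round(1))
E
```

```text
d share [0.0034 0.0006 0.003 ] w 63.842571559507995
tool y [-0.272 -0.865 -0.421] z [ 0.127  0.402 -0.907] want z [ 0.128  0.403 -0.906]
[671.5 128.6  74.5]
```

>>> servo_tool([
  [0.014,0.034,-0.0725,0,0,0,0.75],
  [0.0106,0.0336,-0.0755,0,0,0,0.75],
  [0.0106,0.0336,-0.0755,0,0,0,0.75],
  [0.0106,0.0336,-0.0755,0,0,0,0.75],
  [0,0,0,0,0,0,0.75],
  [0,0,0,0,0,0,0.4],
  [0,0,0,0,0,0,0.4],
  [0,0,0,0,0,0,0.4],
  [0,0,0,0,0,0,0.4],
  [0,0,0,0,0,0,0.4],
])

```text
clock: 8.45
position: [672.5, 128.2, 76.7]
ee_rot: [0.965, -0.148, 0.035, -0.214]
contact_force: [-1.5, -3.7, 6.2]
gripper_width: 41.0
grasp_force: 61.0
```

>>> servo_tool([
  [0,0,0,0,0,0,0.65],
  [0,0,0,0,0,0,0.65],
  [0,0,0,0.0111,0.0352,-0.0791,0.65],
  [0,0,0,0.0111,0.0352,-0.0791,0.65],
  [0,0,0,0.0111,0.0352,-0.0791,0.65],
  [0,0,0,0.0111,0.0352,-0.0791,0.65],
  [0,0,0,0.0111,0.0352,-0.0791,0.65],
  [0,0,0,0.0111,0.0352,-0.0791,0.65],
  [0,0,0,0.0111,0.0352,-0.0791,0.65],
  [0,0,0,0.0111,0.0352,-0.0791,0.65],
  [0,0,0,0.0111,0.0352,-0.0791,0.65],
  [0,0,0,0,0,0,0.65],
  [0,0,0,0,0,0,0.4],
  [0,0,0,0,0,0,0.4],
  [0,0,0,0,0,0,0.4],
  [0,0,0,0,0,0,0.4],
])

```text
clock: 10.45
position: [672.0, 129.1, 74.9]
ee_rot: [-0.577, 0.787, 0.128, 0.175]
contact_force: [0.5, -1.1, 1.0]
gripper_width: 41.2
grasp_force: 60.6
```

```bash
python3 - <<'E'
from h import *
delta([671.5,128.6,74.5])
E
```

```text
d share [-0.0018 -0.0016 -0.0014] w 41.21237673145916
tool y [-0.954  0.3   -0.001] z [ 0.128  0.403 -0.906] want z [ 0.128  0.403 -0.906]
```

>>> servo_tool([
  [-0.013,-0.04,0.09,0,0,0,0.4],
  [-0.013,-0.04,0.09,0,0,0,0.4],
  [-0.0737,-0.1315,0.0286,0,0,0,0.4],
  [-0.0737,-0.1315,0.0286,-0.0416,0.0132,0,0.4],
  [-0.0737,-0.1315,0.0286,-0.0416,0.0132,0,0.4],
  [-0.0737,-0.1315,0.0286,-0.0416,0.0132,0,0.4],
  [-0.0737,-0.1315,0.0286,-0.0416,0.0132,0,0.4],
  [-0.0737,-0.1315,0.0286,-0.0416,0.0132,0,0.4],
  [-0.0737,-0.1315,0.0286,0,0,0,0.4],
  [-0.0737,-0.1315,0.0286,0,0,0,0.4],
  [-0.0737,-0.1315,0.0286,0,0,0,0.4],
  [-0.0737,-0.1315,0.0286,0,0,0,0.4],
  [0,0,0,0,0,0,0.4],
  [0,0,0,0,0,0,0.4],
])

```text
clock: 12.2
position: [442.5, -288.9, 213.9]
ee_rot: [-0.591, 0.807, 0.001, -0.001]
contact_force: [-0.0, -0.3, -1.4]
gripper_width: 41.2
grasp_force: 61.0
```

```bash
python3 - <<'E'
from h import *
delta([443.3,-289.5,215])
E
```

```text
d share [ 0.0027 -0.0021  0.0038] w 41.220809695498296
tool y [-0.954  0.301  0.002] z [-0.002  0.001 -1.   ] want z [ 0.128  0.403 -0.906]
```

>>> servo_tool([
  [0.0027,-0.002,-0.15,0,0,0,0.4],
  [0,0,-0.15,0,0,0,0.4],
  [0,0,-0.1,0,0,0,0.4],
  [0,0,-0.06,0,0,0,0.4],
  [0,0,-0.03,0,0,0,0.4],
  [0,0,-0.03,0,0,0,0.4],
  [0,0,-0.03,0,0,0,0.4],
  [0,0,0,0,0,0,0.4],
])

```text
clock: 13.2
position: [443.4, -289.7, 49.1]
ee_rot: [-0.591, 0.806, 0.001, -0.001]
contact_force: [-0.7, 0.4, -0.7]
gripper_width: 41.4
grasp_force: 60.9
```

>>> servo_tool([
  [0,0,-0.04,0,0,0,0.4],
  [0,0,-0.03,0,0,0,0.4],
  [0,0,-0.015,0,0,0,0.4],
  [0,0,0,0,0,0,0.4],
])

```text
clock: 13.7
position: [443.4, -289.8, 23.5]
ee_rot: [-0.591, 0.806, 0.001, -0.001]
contact_force: [0.4, -0.3, -1.1]
gripper_width: 41.2
grasp_force: 60.9
```

>>> servo_tool([
  [0,0,-0.006,0,0,0,0.4],
  [0,0,-0.004,0,0,0,0.4],
  [0,0,0,0,0,0,0.4],
])

```text
clock: 14.08
position: [443.7, -289.9, 21.0]
ee_rot: [-0.591, 0.806, 0.0, -0.0]
contact_force: [0.9, -0.2, -1.1]
gripper_width: 41.7
grasp_force: 60.9
```

>>> servo_tool([
  [0,0,-0.004,0,0,0,0.4],
  [0,0,-0.003,0,0,0,0.4],
  [0,0,0,0,0,0,0.4],
])

```text
clock: 14.45
position: [443.7, -289.9, 19.0]
ee_rot: [-0.591, 0.806, 0.0, -0.001]
contact_force: [-0.8, 0.5, -0.0]
gripper_width: 41.0
grasp_force: 61.1
```

>>> servo_tool([
  [0,0,-0.003,0,0,0,0.4],
  [0,0,-0.003,0,0,0,0.4],
  [0,0,0,0,0,0,0.4],
])

```text
clock: 14.82
position: [443.8, -290.0, 18.7]
ee_rot: [-0.592, 0.806, -0.0, -0.001]
contact_force: [-2.0, 2.3, 10.8]
gripper_width: 41.2
grasp_force: 62.1
```

>>> servo_tool([
  [0,0,0,0,0,0,0.65],
  [0,0,0,0,0,0,0.65],
  [0,0,0.157,0,0,0,0.65],
  [0,0,0.157,0,0,0,0.65],
  [0,0,0.157,0,0,0,0.65],
  [0,0,0.157,0,0,0,0.65],
  [0.0121,0.1622,0,0,0,0.0873,0.9],
  [0.0121,0.1622,0,0,0,0.0873,0.9],
  [0.0121,0.1622,0,0,0,0.0873,0.9],
  [0.0121,0.1622,0,0,0,0.0873,0.9],
  [0.0121,0.1622,0,0,0,0.0873,0.9],
  [0.0121,0.1622,0,0,0,0.0873,0.9],
  [0.0121,0.1622,0,0,0,0.0873,0.9],
  [0.0121,0.1622,0,0,0,0.0873,0.9],
  [0.0121,0.1622,0,0,0,0.0873,0.9],
  [0,0,-0.0484,0.0693,-0.022,0,0.9],
  [0,0,-0.0484,0.0693,-0.022,0,0.9],
  [0,0,-0.0484,0.0693,-0.022,0,0.9],
  [0,0,0,0,0,0,0.9],
])

```text
clock: 17.2
position: [475.5, 146.0, 160.4]
ee_rot: [0.965, -0.151, 0.032, -0.213]
contact_force: [0.9, -0.6, 0.8]
gripper_width: 77.0
grasp_force: 0.0
```

```bash
python3 - <<'E'
from h import *
delta([476.4,148.1,163.4])
t=get("top");s=get("side");np.savez("side2.npz",**s)
b=cv2.resize(s["image"][125:185,330:395],None,fx=7,fy=7,interpolation=cv2.INTER_CUBIC)
a=cv2.resize(s["image"][180:260,280:390],None,fx=3,fy=3,interpolation=cv2.INTER_CUBIC)
o=np.zeros((420,455+330,3),np.uint8);o[:,:455]=b;o[:240,455:]=a
cv2.imwrite("pics/c1.png",o[:,:,::-1])
E
```

```text
d share [0.0031 0.007  0.0099] w 77.04600847424507
tool y [-0.278 -0.864 -0.42 ] z [ 0.127  0.401 -0.907] want z [ 0.128  0.403 -0.906]
```

View pics/c1.png

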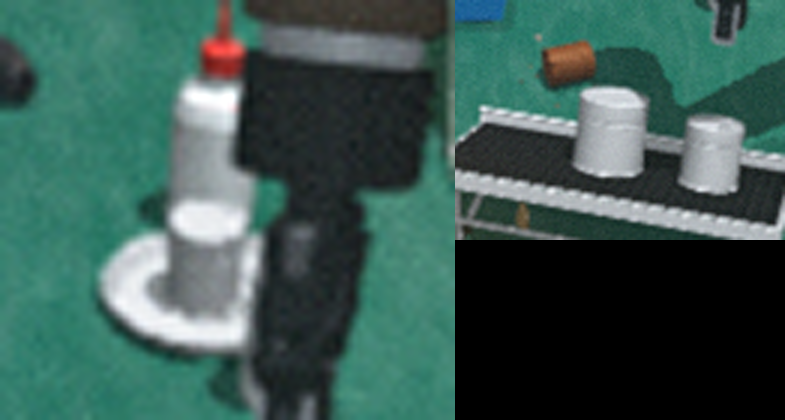

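The picture shows B upright in the dish at crop (205,260), covering A. D at (612,130) and C at (712,155) are still on the rack, so I'll go on to C.

>>> servo_tool([
  [0.0103,0.032,-0.0655,0,0,0,0.9],
  [0.0103,0.032,-0.0655,0,0,0,0.9],
  [0.0103,0.032,-0.0655,0,0,0,0.9],
  [0.0103,0.032,-0.0655,0,0,0,0.9],
  [0,0,0,0,0,0,0.9],
  [0,0,0,0,0,0,0.55],
  [0,0,0,0,0,0,0.55],
  [0,0,0,0,0,0,0.55],
  [0,0,0,0,0,0,0.55],
  [0,0,0,0,0,0,0.55],
])

```text
clock: 18.55
position: [489.0, 186.0, 84.6]
ee_rot: [0.965, -0.148, 0.034, -0.214]
contact_force: [-2.0, -3.9, 5.6]
gripper_width: 53.1
grasp_force: 62.6
```

>>> servo_tool([
  [0,0,0,0,0,0,0.85],
  [0,0,0,0,0,0,0.85],
  [0,0,0,0.0111,0.0352,-0.0791,0.85],
  [0,0,0,0.0111,0.0352,-0.0791,0.85],
  [0,0,0,0.0111,0.0352,-0.0791,0.85],
  [0,0,0,0.0111,0.0352,-0.0791,0.85],
  [0,0,0,0.0111,0.0352,-0.0791,0.85],
  [0,0,0,0.0111,0.0352,-0.0791,0.85],
  [0,0,0,0.0111,0.0352,-0.0791,0.85],
  [0,0,0,0.0111,0.0352,-0.0791,0.85],
  [0,0,0,0.0111,0.0352,-0.0791,0.85],
  [0,0,0,0,0,0,0.85],
  [0,0,0,0,0,0,0.55],
  [0,0,0,0,0,0,0.55],
  [0,0,0,0,0,0,0.55],
  [0,0,0,0,0,0,0.55],
])

```text
clock: 20.55
position: [489.1, 186.4, 83.9]
ee_rot: [-0.578, 0.787, 0.128, 0.174]
contact_force: [-0.6, -2.8, 5.2]
gripper_width: 53.4
grasp_force: 62.3
```

```bash
python3 - <<'E'
from h import *
delta([487.9,184.3,81.8])
E
```

```text
d share [-0.0041 -0.0069 -0.0069] w 53.40307586487067
tool y [-0.954  0.299 -0.   ] z [ 0.127  0.403 -0.907] want z [ 0.128  0.403 -0.906]
```

>>> servo_tool([
  [-0.013,-0.04,0.09,0,0,0,0.55],
  [-0.013,-0.04,0.09,0,0,0,0.55],
  [-0.0125,-0.1508,0.0257,0,0,0,0.55],
  [-0.0125,-0.1508,0.0257,-0.0416,0.0132,0,0.55],
  [-0.0125,-0.1508,0.0257,-0.0416,0.0132,0,0.55],
  [-0.0125,-0.1508,0.0257,-0.0416,0.0132,0,0.55],
  [-0.0125,-0.1508,0.0257,-0.0416,0.0132,0,0.55],
  [-0.0125,-0.1508,0.0257,-0.0416,0.0132,0,0.55],
  [-0.0125,-0.1508,0.0257,0,0,0,0.55],
  [-0.0125,-0.1508,0.0257,0,0,0,0.55],
  [-0.0125,-0.1508,0.0257,0,0,0,0.55],
  [-0.0125,-0.1508,0.0257,0,0,0,0.55],
  [0,0,0,0,0,0,0.55],
  [0,0,0,0,0,0,0.55],
])

```text
clock: 22.3
position: [442.8, -289.4, 213.3]
ee_rot: [-0.591, 0.807, 0.002, -0.001]
contact_force: [0.2, -0.0, -1.5]
gripper_width: 53.3
grasp_force: 63.9
```

```bash
python3 - <<'E'
from h import *
delta([443.7,-290,215])
E
```

```text
d share [ 0.0029 -0.0021  0.0056] w 53.27397835980141
tool y [-0.954  0.301  0.004] z [-0.004  0.001 -1.   ] want z [ 0.128  0.403 -0.906]
```

>>> servo_tool([
  [0.0025,-0.002,-0.15,0,0,0,0.55],
  [0,0,-0.15,0,0,0,0.55],
  [0,0,-0.1,0,0,0,0.55],
  [0,0,-0.03,0,0,0,0.55],
  [0,0,-0.03,0,0,0,0.55],
  [0,0,-0.03,0,0,0,0.55],
  [0,0,-0.03,0,0,0,0.55],
  [0,0,0,0,0,0,0.55],
])

```text
clock: 23.3
position: [443.8, -290.5, 58.0]
ee_rot: [-0.591, 0.806, 0.001, -0.001]
contact_force: [0.5, -0.7, -0.8]
gripper_width: 52.9
grasp_force: 63.9
```

>>> servo_tool([
  [0,0,-0.035,0,0,0,0.55],
  [0,0,-0.03,0,0,0,0.55],
  [0,0,-0.025,0,0,0,0.55],
  [0,0,-0.006,0,0,0,0.55],
  [0,0,0,0,0,0,0.55],
])

```text
clock: 23.92
position: [444.2, -290.6, 29.5]
ee_rot: [-0.591, 0.806, 0.0, -0.001]
contact_force: [-0.4, -0.6, -1.2]
gripper_width: 53.1
grasp_force: 63.9
```

>>> servo_tool([
  [0,0,-0.004,0,0,0,0.55],
  [0,0,-0.003,0,0,0,0.55],
  [0,0,0,0,0,0,0.55],
])

```text
clock: 24.3
position: [444.4, -290.7, 28.0]
ee_rot: [-0.591, 0.806, 0.0, -0.001]
contact_force: [-0.1, 0.9, 2.1]
gripper_width: 53.0
grasp_force: 64.2
```

>>> servo_tool([
  [0,0,-0.003,0,0,0,0.55],
  [0,0,-0.003,0,0,0,0.55],
  [0,0,0,0,0,0,0.55],
])

```text
clock: 24.68
position: [444.5, -290.8, 27.7]
ee_rot: [-0.592, 0.806, -0.0, -0.001]
contact_force: [-2.3, 2.6, 12.5]
gripper_width: 53.3
grasp_force: 65.4
```

>>> servo_tool([
  [0,0,0,0,0,0,0.85],
  [0,0,0,0,0,0,0.85],
  [0,0,0.15,0,0,0,0.85],
  [0,0,0.15,0,0,0,0.85],
  [0,0,0.15,0,0,0,0.85],
  [0,0,0.15,0,0,0,0.85],
  [0.0469,0.1506,0,0,0,0.0873,1],
  [0.0469,0.1506,0,0,0,0.0873,1],
  [0.0469,0.1506,0,0,0,0.0873,1],
  [0.0469,0.1506,0,0,0,0.0873,1],
  [0.0469,0.1506,0,0,0,0.0873,1],
  [0.0469,0.1506,0,0,0,0.0873,1],
  [0.0469,0.1506,0,0,0,0.0873,1],
  [0.0469,0.1506,0,0,0,0.0873,1],
  [0.0469,0.1506,0,0,0,0.0873,1],
  [0,0,-0.043,0.0693,-0.022,0,1],
  [0,0,-0.043,0.0693,-0.022,0,1],
  [0,0,-0.043,0.0693,-0.022,0,1],
  [0,0,0,0,0,0,1],
])

```text
clock: 27.05
position: [569.9, 113.9, 165.3]
ee_rot: [0.965, -0.151, 0.033, -0.212]
contact_force: [0.6, -0.4, 0.8]
gripper_width: 85.8
grasp_force: 0.0
```

```bash
python3 - <<'E'
from h import *
delta([582.6,152.1,85.4])
s=get("side")
b=cv2.resize(s["image"][125:185,330:395],None,fx=7,fy=7,interpolation=cv2.INTER_CUBIC)
a=cv2.resize(s["image"][150:260,280:390],None,fx=3,fy=3,interpolation=cv2.INTER_CUBIC)
o=np.zeros((420,455+330,3),np.uint8);o[:,:455]=b;o[:330,455:]=a
cv2.imwrite("pics/c2.png",o[:,:,::-1])
E
```

```text
d share [ 0.0423  0.1274 -0.2662] w 85.84085769827108
tool y [-0.278 -0.864 -0.419] z [ 0.127  0.4   -0.908] want z [ 0.128  0.403 -0.906]
```

View pics/c2.png

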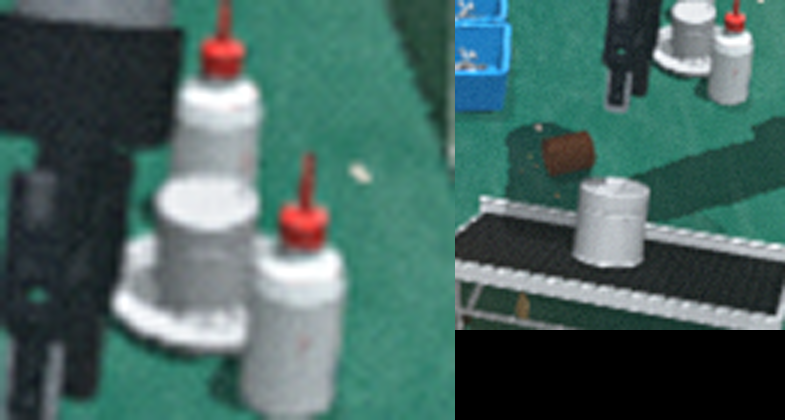

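C stands upright in the dish at crop (205,245), both bottles are in place, and only D remains on the rack at (612,222). I'll take D the same way.

>>> servo_tool([
  [0.0106,0.0319,-0.0665,0,0,0,1],
  [0.0106,0.0319,-0.0665,0,0,0,1],
  [0.0106,0.0319,-0.0665,0,0,0,1],
  [0.0106,0.0319,-0.0665,0,0,0,1],
  [0,0,0,0,0,0,1],
  [0,0,0,0,0,0,0.7],
  [0,0,0,0,0,0,0.7],
  [0,0,0,0,0,0,0.7],
  [0,0,0,0,0,0,0.7],
  [0,0,0,0,0,0,0.7],
])

```text
clock: 28.35
position: [584.3, 154.0, 88.7]
ee_rot: [0.965, -0.148, 0.035, -0.213]
contact_force: [-1.3, -3.8, 5.5]
gripper_width: 65.3
grasp_force: 67.2
```

>>> servo_tool([
  [0,0,0,0,0,0,1],
  [0,0,0,0,0,0,1],
  [0,0,0,0.0111,0.0352,-0.0791,1],
  [0,0,0,0.0111,0.0352,-0.0791,1],
  [0,0,0,0.0111,0.0352,-0.0791,1],
  [0,0,0,0.0111,0.0352,-0.0791,1],
  [0,0,0,0.0111,0.0352,-0.0791,1],
  [0,0,0,0.0111,0.0352,-0.0791,1],
  [0,0,0,0.0111,0.0352,-0.0791,1],
  [0,0,0,0.0111,0.0352,-0.0791,1],
  [0,0,0,0.0111,0.0352,-0.0791,1],
  [0,0,0,0,0,0,1],
  [0,0,0,0,0,0,0.7],
  [0,0,0,0,0,0,0.7],
  [0,0,0,0,0,0,0.7],
  [0,0,0,0,0,0,0.7],
])

```text
clock: 30.35
position: [584.1, 154.1, 87.8]
ee_rot: [-0.578, 0.787, 0.128, 0.174]
contact_force: [0.6, -2.0, 3.8]
gripper_width: 65.2
grasp_force: 66.8
```

```bash
python3 - <<'E'
from h import *
delta([582.6,152.1,85.4]); p=arm.read_state()["position"]
print((p-[672,129.1,74.9])@ax+15.8,(p-[489.1,186.4,83.9])@ax+24.7)
E
```

```text
d share [-0.0048 -0.0067 -0.008 ] w 65.17517665607078
tool y [-0.954  0.299  0.   ] z [ 0.126  0.402 -0.907] want z [ 0.128  0.403 -0.906]
28.638959313028288 29.116404604889716
```

>>> servo_tool([
  [-0.013,-0.04,0.09,0,0,0,0.7],
  [-0.013,-0.04,0.09,0,0,0,0.7],
  [-0.044,-0.1403,0.0277,0,0,0,0.7],
  [-0.044,-0.1403,0.0277,-0.0416,0.0132,0,0.7],
  [-0.044,-0.1403,0.0277,-0.0416,0.0132,0,0.7],
  [-0.044,-0.1403,0.0277,-0.0416,0.0132,0,0.7],
  [-0.044,-0.1403,0.0277,-0.0416,0.0132,0,0.7],
  [-0.044,-0.1403,0.0277,-0.0416,0.0132,0,0.7],
  [-0.044,-0.1403,0.0277,0,0,0,0.7],
  [-0.044,-0.1403,0.0277,0,0,0,0.7],
  [-0.044,-0.1403,0.0277,0,0,0,0.7],
  [-0.044,-0.1403,0.0277,0,0,0,0.7],
  [0,0,0,0,0,0,0.7],
  [0,0,0,0,0,0,0.7],
])

```text
clock: 32.1
position: [443.1, -289.8, 223.2]
ee_rot: [-0.591, 0.806, 0.002, -0.002]
contact_force: [-0.2, 0.9, -2.0]
gripper_width: 65.4
grasp_force: 67.3
```

```bash
python3 - <<'E'
from h import *
delta([444.4,-290.7,225])
E
```

```text
d share [ 0.0042 -0.0029  0.0062] w 65.41743965494246
tool y [-0.954  0.301  0.005] z [-0.005  0.001 -1.   ] want z [ 0.128  0.403 -0.906]
```

>>> servo_tool([
  [0.003,-0.0022,-0.15,0,0,0,0.7],
  [0,0,-0.15,0,0,0,0.7],
  [0,0,-0.1,0,0,0,0.7],
  [0,0,-0.03,0,0,0,0.7],
  [0,0,-0.03,0,0,0,0.7],
  [0,0,-0.03,0,0,0,0.7],
  [0,0,-0.03,0,0,0,0.7],
  [0,0,0,0,0,0,0.7],
])

```text
clock: 33.1
position: [444.2, -291.1, 67.9]
ee_rot: [-0.591, 0.806, 0.001, -0.002]
contact_force: [-0.0, -0.2, -0.9]
gripper_width: 65.3
grasp_force: 67.2
```

>>> servo_tool([
  [0,0,-0.035,0,0,0,0.7],
  [0,0,-0.035,0,0,0,0.7],
  [0,0,-0.025,0,0,0,0.7],
  [0,0,-0.01,0,0,0,0.7],
  [0,0,0,0,0,0,0.7],
])

```text
clock: 33.72
position: [444.5, -291.2, 36.6]
ee_rot: [-0.591, 0.806, 0.001, -0.002]
contact_force: [-0.2, -0.2, -0.6]
gripper_width: 65.4
grasp_force: 67.3
```

>>> servo_tool([
  [0,0,-0.006,0,0,0,0.7],
  [0,0,-0.003,0,0,0,0.7],
  [0,0,-0.003,0,0,0,0.7],
  [0,0,0,0,0,0,0.7],
])

```text
clock: 34.22
position: [444.6, -291.2, 33.2]
ee_rot: [-0.591, 0.806, 0.001, -0.002]
contact_force: [0.2, 0.5, -2.1]
gripper_width: 65.2
grasp_force: 67.3
```

>>> servo_tool([
  [0,0,-0.003,0,0,0,0.7],
  [0,0,-0.003,0,0,0,0.7],
  [0,0,-0.002,0,0,0,0.7],
  [0,0,0,0,0,0,0.7],
])

```text
clock: 34.72
position: [444.8, -291.3, 32.0]
ee_rot: [-0.592, 0.806, 0.0, -0.002]
contact_force: [-1.0, 0.5, 7.4]
gripper_width: 65.1
grasp_force: 68.2
```

>>> servo_tool([
  [0,0,-0.002,0,0,0,0.7],
  [0,0,0,0,0,0,1],
  [0,0,0,0,0,0,1],
  [0,0,0,0,0,0,1],
  [0,0,0.15,0,0,0,1],
  [0,0,0.15,0,0,0,1],
  [0,0,0.15,0,0,0,1],
  [0,0,0.15,0,0,0,1],
  [0.16,0.08,0.05,0,0,0,1],
  [0.16,0.08,0.05,0,0,0,1],
  [0.16,0.08,0,0,0,0,1],
  [0,0,0,0,0,0,1],
  [0,0,0,0,0,0,1],
])

```text
clock: 36.35
position: [588.0, -219.1, 239.4]
ee_rot: [-0.592, 0.806, 0.001, -0.002]
contact_force: [-0.4, 0.2, 0.4]
gripper_width: 85.2
grasp_force: 0.0
```

```bash
python3 - <<'E'
from h import *
s=get("side");t=get("top")
b=cv2.resize(s["image"][125:185,330:395],None,fx=7,fy=7,interpolation=cv2.INTER_CUBIC)
a=cv2.resize(t["image"][195:265,340:420],None,fx=4,fy=4,interpolation=cv2.INTER_CUBIC)
o=np.zeros((420,455+320,3),np.uint8);o[:,:455]=b;o[:280,455:]=a
cv2.imwrite("pics/c3.png",o[:,:,::-1])
print(np.abs(s["image"][290:350,300:480].astype(int)-np.load("side0.npz")["image"][290:350,300:480]).max(2).mean())
E
```

```text
7.038240740740741
```

View pics/c3.png

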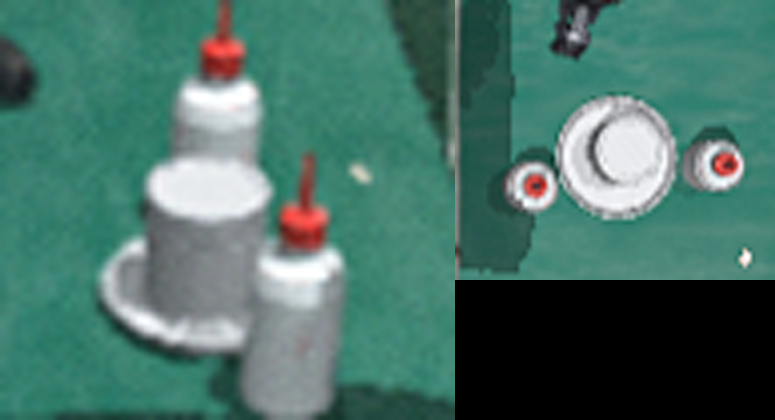

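The picture shows D upright at crop (210,240) covering the nest in the dish. Both bottles are standing as before and the gripper is clear. I'm handing the job in.

```bash
python3 -c "
from bench import arm
print(arm.job_done())"
```

```text
the job is handed in; nothing more can be done
None
```

The nest is finished and handed in: B, C and D were each set down in order over A, mouth down on the dish floor; the bottles look unmoved and I never went near the housing or white cup, finishing at about 36 s of the 72 s allowed.

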